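# Unlock the power supply's service hatch and open it

### The arm

A 6-joint arm with a two-finger parallel gripper is mounted at the origin on the work surface. World frame = base frame: x ahead of the robot, y to its left, z up, the work surface at z = 0. Lengths are in m, angles in rad, forces in N, time in s.
With the tool pointing down it reaches from about 0.225 to 0.725 m from the base axis. Payload 3.1 kg.
Tool frame: the origin (TCP) lies on the mounting face of the last link; the fingertips stand robot.finger_overhang ahead of it and the grasp point (between the pads) lies 155 mm ahead of it (robot.finger_overhang is the distance from the TCP to the fingertips, in m); z points along the fingers, y is the direction in which the jaws open and shut (so a half turn about z gives the same grasp; the last joint's range is limited). The gripper opens to 85 mm and grips with 20 to 120 N. Pads are 22 mm wide; open, the fingers measure 114 mm over their backs; the gripper's body (76 mm by 85 mm) begins 54 mm behind the grasp point. The pads swing forward as they close: fully open they stand 13 mm farther back than shut.
Start: joints at [-0.128, 0.048, 0.099, 1.622, 0, 1.443], TCP at [0.525, -0, 0.405] pointing down, gripper open.
Joint ranges: [-2.91, 2.91], [-0.99, 1.94], [-1.21, 1.42], [-2.12, 2.29], [-1.49, 1.47], [-3.14, 3.14]. Speed limits (rad/s): [2.79, 2.79, 3.14, 3.14, 3.14, 3.14].

### API

Orientations are given as a unit quaternion [x, y, z, w].
In Python, from workcell import readout, optics, robot, finder gives the robot as it stands.
- The arm moves only by the tool step_arm, never from a script. Its argument "moves" is a list that holds one entry, the list of rows, each a list of 6 numbers: the shift along the tool's x, y, z in m, then the turn, a rotation vector about the tool's x, y, z in degrees. In form: [[[dx, dy, dz, ax, ay, az], ...]]. A call has 1 to 8 rows; each row shifts and turns the commanded pose from where the row before left it, along the tool's axes as they then stand; what a row does not reach is not made up. A row lasts 1/12 s, in which the tool goes at most 41.7 mm and 7.16 degrees, less where a joint would pass 70% of its speed; a pose out of reach is approached as far as the arm can. A call is refused whole if a number of a shift passes 0.0417 or a number of a turn 7.16, either way. A call with a gripper value outside its range is refused whole. "gripper" is the finger opening in m, from 0 to 0.0854, set as the call begins (left out, the last holds). The fingers move at their own pace and stop on an object; "squeeze" is the grip in N (left out, the last holds). Time passes only in rows, so rows that do not move let the fingers close. It gives the time, the measured TCP pose, the force and the opening at its end, in the units of the state.
- readout.observe(): the state, without advancing time (a new reading comes with each control period).
- optics.capture(name): name is "scene" or "side" or "wrist"; returns (picture, depth): 420x560x3 uint8, red, green, blue; 420x560 float32, m along the optical axis (not along the pixel's ray), 0 where there is no reading.
- optics.get_calibration(name): a dict with "vfov" (degrees; the focal length in pixels is half the picture's height over the tangent of half this angle, whatever the lens; pixels are square), "cx", "cy" (the principal point, pixels), "extrinsics" (4x4, takes a point from world to camera coordinates); the wrist camera has in their place "mount" (4x4, takes a point from camera to tool coordinates, whose origin is the TCP and whose axes are the flange's). Camera axes: x right, y up, looking along -z (the intrinsics and any distortion apply to the point x, -y, -z); pixel columns grow to the right and rows downward; lengths in m; the calibration is good to about 2 mm. A picture is of the moment at which its call begins: read the wrist's pose just before it. get_calibration takes no time and is no camera call.
- robot.sign_off(): hands the job in, once; it reports no verdict.
Trained networks look in the newest picture that a camera, given by its name, has taken for a name from the list of things; names that differ only in an ending like _2 or _b are one class to them, and where a whole thing is asked for, a point or a joint stands for the part that bears it (a point fixed in the world has none). Each returns a list of dicts, best first, with "p" (0 to 1); they miss things now and then, are a little off and sometimes report something else, mostly with a low value. They report only what shows in the picture. A call takes as long as a camera call. They do not tell look-alikes from the thing itself.
- finder.find_in(thing, camera): "rect" ([left, top, right, bottom] in pixels, round what is visible of it).
- finder.masks_of(thing, camera): "mask" (420x560 bool, what is visible of it) and "rect" ([left, top, right, bottom] in pixels, round what is visible of it).
The state is a dict: "t": time; "joint_pos": joint angles; "qvel": joint speeds; "tau": joint torques, N m; "eef_pos": TCP position; "eef_rot": TCP orientation; "ft_force": force on the tool from outside, world axes, zero at the start; "moment": the same for the moment, N m; "gripper_width": finger opening in m.
Only numpy, scipy, OpenCV 4.12 (cv2) and the standard library are available. Lean on these libraries where they do the work, as an engineer would, in place of code of your own. Each camera call takes 0.05 s, during which the arm holds its last target. There are 200 camera calls.

### The job

Open the service hatch on top of the bench power supply: with the red flat screwdriver, lightly feel for the slot of the lock, turn the lock counter-clockwise until the hatch is free, and push the sprung-up hatch over until it leans back fully open. Leave the screwdriver standing in the hole of the stand it came from, and leave everything else on the bench where it is.

Things in the scene. Friction and masses are not known exactly. Their poses are not given: they have to be found in the camera images.
- lock_face (a point): Quarter-turn lock near the hatch's front edge: round brass head 27 mm across with one straight slot, 5 mm wide, 5 mm deep, rim to rim, in a black collar (bore 29 mm, outer 39 mm) whose rim stands 3 mm above the head. Point: centre of the head's top face, about 107 mm above the bench. Frame: the hatch's (z up while shut, -x to its front edge, 32 mm away); it does not turn with the lock.
- lock_axis (a point): The same lock, on its axis at the hatch's underside, 6 mm below lock_face; same frame. Counter-clockwise from the hatch's x axis, seen from above, the slot lies anywhere from -40 to +26 degrees which only touch or sight can tell. The lock turns from stop to stop, -46 to +90 degrees, against 0.08 N m, and stays where it is left; the hatch is free beyond about +65 degrees.
- hatch_edge (a point): Middle of the hatch's front edge, at its underside, 184 mm from the hinge line. While locked the hatch floats on spring and gasket: about 2 N on the lock makes it sink 2 mm, then it is firm. Unlocked and let go, a damped spring raises it slowly, in about 6 s, to 1.0 rad (57 degrees). Below it the lock's steel tongue reaches 30 mm from the axis: to the front when locked, to -y when free.
- hatch (a joint): Opening angle of the hatch in rad: 0 shut (within 0.015 when locked), 1.0 sprung up, 1.57 upright, 1.85 leaning back on its stop, where its weight keeps it. Aluminium plate 182 mm long, 170 mm wide, 4 mm thick, 0.22 kg. Above 1.0 rad it swings freely and falls back to 1.0 rad unless it is pushed past upright.
- hatch_hinge (a point): Middle of the hatch's hinge line, level with the hatch's underside, on the power supply (grey case 260 mm front to back, 240 mm wide, 98 mm high, fixed). Frame: the case's: z up, y along the hinge line, -x to the front panel. The lock lies at x -152 mm, y 0 from this point while the hatch is shut.
- flat_grip (a point): The flat screwdriver: round red handle 32 mm across and 95 mm long, 9 mm steel shaft, 195 mm over all, 0.14 kg. Point: middle of the handle, 147.5 mm above the blade's tip; z from tip to handle, x along the blade's width. At the start it stands upright in one hole of the stand, the handle's lower end (47.5 mm below this point) resting on the stand's top, at any yaw.
- flat_tip (a point): Middle of the tip of the flat screwdriver's blade, which is 14 mm wide (along x) and 2.5 mm thick (along y) over its last 14 mm, then 11 mm by 5 mm for 14 mm, then the 9 mm shaft.
- stand: Screwdriver stand, plywood, fixed: top shelf 240 mm by 80 mm, its upper face 120 mm above the bench, with three 22 mm round holes in a row along the stand's x axis, 75 mm apart, the middle one at its origin. Origin under the middle, on the bench; z up. Below the shelf it is open down to the base at 12 mm.
- cross_grip (a point): A cross-head screwdriver of the same size with a blue handle, in another hole of the stand; middle of its handle.
- nut_grip (a point): A nut driver of the same size with a yellow handle, in the third hole of the stand; middle of its handle.
- multimeter: Yellow multimeter 150 x 75 x 45 mm lying on the bench; origin at the centre of its underside.
- solder_reel: Reel of solder, 64 mm across and 50 mm high, standing on its flange; origin at the centre of its underside.
- pliers: Pliers with blue handles, 170 mm long, lying on the bench; origin under the middle, on the bench.
- flux_jar: Small jar 52 mm across and 70 mm high; origin at the centre of its underside.
Not all that is in view belongs to the job. Leave any green or pink look-alike of the part that bears flat_grip alone.

How it is judged:
By the outcome, as a careful person would: the job done as asked, in the order asked, and still so for the second after the job is handed in, with the robot touching nothing.
It also fails if it takes over 72 s, if anything falls off the work surface, if the arm or the gripper's body presses on something with over 40 N, if the wrist force passes 120 N, or if a joint passes its speed limit or range.

## Working session

There is one attempt and no reset: what is moved stays moved. The work goes in short steps, Python scripts to look and compute and a tool call to move; the robot and the scene stay as the last step left them, time stands still between calls to the robot, and variables do not carry over. Pictures are saved under pics/ and viewed, about 8 in all and at most 12, crops included, and the job is handed in when it is done.

Besides the shell and the picture viewer there is one more tool, called after ">>>" as name([rows], argument=value, ...), one row to a line, values as JSON. step_arm: Moves the arm, as the interface text tells. Its arguments: {"type":"object","properties":{"moves":{"type":"array","items":{"type":"array","items":{"type":"array","items":{"type":"number"}}}},"gripper":{"type":"number"},"squeeze":{"type":"number"}},"required":["moves"]}

```bash
ls; mkdir -p pics; cat > h.py <<'E'
import numpy as np, cv2
from scipy.spatial.transform import Rotation as R
from workcell import readout, optics, robot, finder
def cap(n):
    s=readout.observe(); p,d=optics.capture(n); return s,p,d
def T(s):
    M=np.eye(4); M[:3,:3]=R.from_quat(s['eef_rot']).as_matrix(); M[:3,3]=s['eef_pos']; return M
def cw(n,s):
    c=optics.get_calibration(n)
    M=T(s)@np.array(c['mount']) if n=='wrist' else np.linalg.inv(np.array(c['extrinsics']))
    return c,M
def cloud(n,s,d):
    c,M=cw(n,s); f=210/np.tan(np.radians(c['vfov']/2))
    v,u=np.mgrid[0:420,0:560]
    P=np.stack([(u-c['cx'])/f*d,-(v-c['cy'])/f*d,-d],-1)
    return P@M[:3,:3].T+M[:3,3]
def proj(n,s,P):
    c,M=cw(n,s); f=210/np.tan(np.radians(c['vfov']/2)); q=np.linalg.inv(M)@np.r_[P,1]
    return c['cx']+f*q[0]/-q[2], c['cy']-f*q[1]/-q[2]
def save(p,n): cv2.imwrite('pics/'+n,p[:,:,::-1])
E
python3 - <<'E'
from h import *
print(robot.finger_overhang, {k:np.round(v,3) for k,v in readout.observe().items()})
for n in ['scene','side','wrist']:
    c=optics.get_calibration(n); print(n,{k:(np.round(v,3).tolist()) for k,v in c.items()})
ims=[]
for n in ['scene','side']:
    s,p,d=cap(n); np.savez('pics/'+n,p=p,d=d); save(p,n+'0.png'); X=cloud(n,s,d)
    for t in ['lock_face','hatch','flat_grip','cross_grip','nut_grip','stand','multimeter','solder_reel','pliers','flux_jar','hatch_hinge']:
        for r in finder.masks_of(t,n)[:3]:
            m=r['mask']&(d>0)
            if r['p']>.3 and m.sum(): print(n,t,round(r['p'],2),np.round(r['rect']),np.round(np.median(X[m],0),3),np.round(X[m].min(0),3),np.round(X[m].max(0),3))
E
```

```text
pics
0.1734 {'t': np.float64(0.0), 'joint_pos': array([-0.128,  0.049,  0.098,  1.622,  0.   ,  1.443]), 'qvel': array([ 0.002, -0.   ,  0.001, -0.001,  0.003, -0.   ]), 'tau': array([ 0.0000e+00, -3.3878e+01,  3.2002e+01,  2.0000e-02, -0.0000e+00,
        0.0000e+00]), 'eef_pos': array([0.525, 0.   , 0.403]), 'eef_rot': array([ 0.707,  0.707, -0.001, -0.001]), 'ft_force': array([-0.086,  0.405,  0.061]), 'moment': array([ 0.023, -0.096, -0.003]), 'gripper_width': np.float64(0.085)}
scene {'vfov': 42.067, 'cx': 286.118, 'cy': 211.99, 'extrinsics': [[-0.194, 0.981, -0.016, 0.069], [-0.542, -0.094, 0.835, 0.191], [0.818, 0.171, 0.549, -1.838], [0.0, 0.0, 0.0, 1.0]]}
side {'vfov': 43.712, 'cx': 282.385, 'cy': 213.275, 'extrinsics': [[0.998, -0.067, -0.011, -0.513], [0.055, 0.705, 0.707, -0.135], [-0.04, -0.706, 0.707, -1.559], [0.0, 0.0, 0.0, 1.0]]}
wrist {'vfov': 67.592, 'cx': 279.863, 'cy': 208.867, 'mount': [[0.0, 0.951, 0.31, 0.08], [1.0, -0.0, -0.0, 0.001], [-0.0, 0.31, -0.951, 0.031], [0.0, 0.0, 0.0, 1.0]]}
scene lock_face 0.56 [284. 193. 374. 250.] [0.529 0.145 0.106] [0.402 0.04
[... 2457 characters left out ...]
61 0.047] [ 0.287  0.246 -0.002] [0.344 0.388 0.079]
side multimeter 0.57 [198. 146. 242. 170.] [0.32  0.413 0.036] [ 0.236  0.39  -0.007] [0.392 0.53  0.057]
side solder_reel 0.76 [221. 255. 243. 280.] [ 0.376 -0.094  0.051] [ 0.336 -0.245 -0.003] [ 0.401 -0.012  0.198]
side pliers 0.64 [361. 265. 394. 308.] [ 0.761 -0.174  0.013] [ 0.729 -0.255 -0.005] [ 0.804 -0.088  0.023]
side flux_jar 0.79 [211. 172. 223. 195.] [0.32  0.26  0.048] [ 0.287  0.246 -0.002] [0.344 0.343 0.079]
side flux_jar 0.59 [222. 252. 244. 282.] [ 0.373 -0.094  0.051] [ 0.331 -0.233 -0.002] [ 0.398 -0.054  0.195]
side hatch_hinge 0.97 [235. 165. 335. 244.] [0.532 0.069 0.1  ] [ 0.372 -0.019 -0.005] [0.711 0.353 0.32 ]
```

```bash
python3 - <<'E'
import cv2
a=cv2.imread('pics/scene0.png')[130:320,90:480]; b=cv2.imread('pics/side0.png')[130:370,180:410]
cv2.imwrite('pics/a.png',cv2.resize(a,None,fx=2,fy=2,interpolation=3)); cv2.imwrite('pics/b.png',cv2.resize(b,None,fx=2.4,fy=2.4,interpolation=3))
E
```

```text
(no output)
```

View pics/a.png

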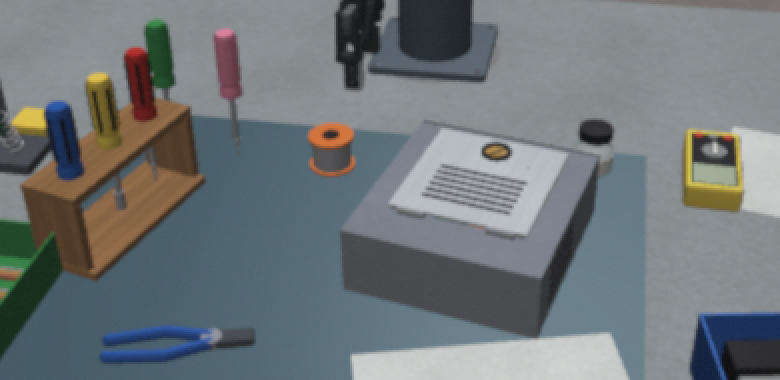

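View pics/b.png

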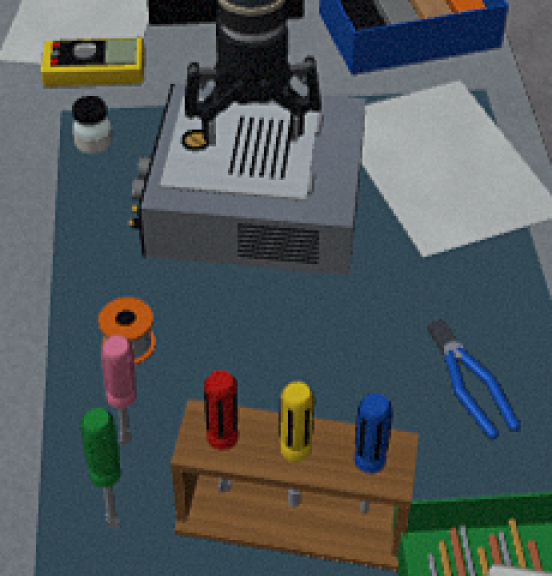

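```bash
python3 - <<'E'
from h import *
from scipy.optimize import least_squares
s,p,d=cap('wrist'); save(p,'w0.png'); np.savez('pics/wrist0',p=p,d=d)
pts=[]
for n in ['scene','side']:
    z=np.load(f'pics/{n}.npz'); X=cloud(n,s,z['d']); h=cv2.cvtColor(z['p'],cv2.COLOR_RGB2HSV)
    m=((h[...,0]<6)|(h[...,0]>174))&(h[...,1]>150)&(h[...,2]>50)&(X[...,2]>.125)&(X[...,2]<.21)&(X[...,0]>.44)&(X[...,0]<.51)&(X[...,1]<-.28)&(X[...,1]>-.36)
    q=X[m]; print(n,len(q),np.round(q.mean(0),4),np.round(q.min(0),4),np.round(q.max(0),4)); pts.append(q)
    f=least_squares(lambda c:np.hypot(*(q[:,:2]-c).T)-.016,q[:,:2].mean(0)-(np.array([.01,0]) if n=='scene' else [0,-.01]*np.array([1,-1])*1),loss='soft_l1',f_scale=.003); print('centre',f.x,np.sqrt(f.fun.var()))
    m=(h[...,0]>12)&(h[...,0]<28)&(h[...,1]>110)&(X[...,2]>.09)&(X[...,2]<.125)&(X[...,0]>.38)&(X[...,0]<.56)&(X[...,1]<.2)&(X[...,1]>.04)
    q=X[m]; print('brass',len(q),np.round(np.median(q,0),4) if len(q) else '')
for t in ['lock_face','hatch_edge','hatch','flat_grip']:
    X=cloud('wrist',s,d)
    for r in finder.masks_of(t,'wrist')[:2]:
        m=r['mask']&(d>0); print(t,round(r['p'],2),np.round(r['rect']),np.round(np.median(X[m],0),3))
h=cv2.cvtColor(p,cv2.COLOR_RGB2HSV); m=(h[...,0]>12)&(h[...,0]<28)&(h[...,1]>110)&(X[...,2]>.09)&(X[...,2]<.125); print(m.sum(),np.median(X[m],0),np.argwhere(m).mean(0))
E
```

```text
scene 257 [ 0.4822 -0.3026  0.1676] [ 0.4642 -0.3186  0.1252] [ 0.4901 -0.2909  0.2097]
centre [ 0.46937658 -0.30763951] 0.0023466273537876537
brass 49 [0.4598 0.1546 0.1083]
side 201 [ 0.4688 -0.3204  0.1661] [ 0.4553 -0.3259  0.125 ] [ 0.4844 -0.2956  0.2098]
centre [ 0.4670188  -0.33525314] 0.004594531623568448
brass 46 [0.4601 0.157  0.1088]
lock_face 0.76 [142.   0. 405. 154.] [0.522 0.112 0.106]
hatch_edge 0.88 [144.   0. 402. 154.] [0.522 0.112 0.106]
hatch 0.85 [140.   2. 398. 153.] [0.522 0.112 0.106]
496 [0.46140142 0.14918631 0.1075958 ] [  8.85282258 194.53225806]
```

View pics/w0.png

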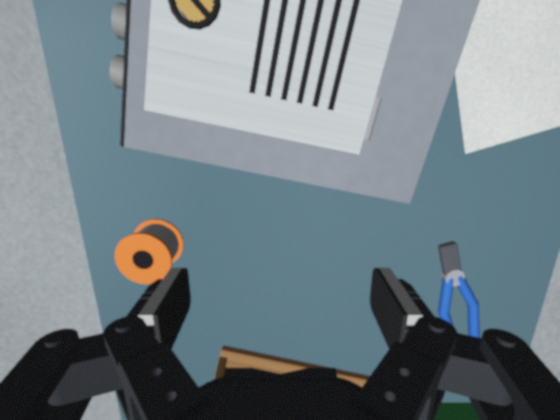

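>>> step_arm([
  [[-0.0385, -0.0071, -0.002, 0, 0, 0], [-0.0385, -0.0071, 0, 0, 0, 0], [-0.0385, -0.0071, 0, 0, 0, 0], [-0.0385, -0.0071, 0, 0, 0, 0], [-0.0385, -0.0071, 0, 0, 0, 0], [-0.0385, -0.0071, 0, 0, 0, 0], [-0.0385, -0.0071, 0, 0, 0, 0], [-0.0385, -0.0071, 0, 0, 0, 0]],
])

```text
t: 2.12
eef_pos: [0.4675, -0.3098, 0.4069]
eef_rot: [0.707, 0.707, 0.0, 0.0]
ft_force: [0.9, -0.7, 0.5]
gripper_width: 0.0855
```

>>> step_arm([
  [[0, 0, 0, 0, 0, -7], [0, 0, 0, 0, 0, -7], [0, 0, 0, 0, 0, -7], [0, 0, 0, 0, 0, -7], [0, 0, 0, 0, 0, -7], [0, 0, 0, 0, 0, -7], [0, 0, 0, 0, 0, -7], [0, 0, 0, 0, 0, -7]],
])

```text
t: 2.78
eef_pos: [0.4682, -0.3081, 0.4067]
eef_rot: [0.29, 0.957, 0.0, -0.0]
ft_force: [0.1, -0.1, 0.5]
gripper_width: 0.085
```

>>> step_arm([
  [[0, 0, 0, 0, 0, -7], [0, 0, 0, 0, 0, -7], [0, 0, 0, 0, 0, -5.5], [0, 0, 0, 0, 0, 0]],
])

```text
t: 3.12
eef_pos: [0.4682, -0.308, 0.4067]
eef_rot: [0.125, 0.992, 0.0, -0.0]
ft_force: [0.5, 0.1, -0.1]
gripper_width: 0.0853
```

```bash
cat > g.py <<'E'
from h import *
s,p,d=cap('wrist'); save(p,'w1.png'); X=cloud('wrist',s,d); h=cv2.cvtColor(p,cv2.COLOR_RGB2HSV)
M=T(s); print(s['t'],M[:3,3],np.degrees(np.arctan2(M[1,0],M[0,0])),M[:3,2],s['joint_pos'])
m=((h[...,0]<6)|(h[...,0]>174))&(h[...,1]>150)&(X[...,2]>.12)&(X[...,2]<.23)
q=X[m]; print(len(q),q.mean(0),q.min(0),q.max(0))
t=q[:,2]>.207; print('top',t.sum(),q[t].mean(0) if t.any() else '')
t=q[:,2]<.2; print(q[t].min(0),q[t].max(0))
E
python3 g.py
```

```text
3.1167 [ 0.468204   -0.30801693  0.40666531] 165.59008508197402 [-8.41115591e-05  3.72839603e-05 -9.99999996e-01] [-7.01537118e-01  1.41913007e-01  2.03893936e-01  1.63286557e+00
 -2.58055839e-05 -4.50036656e-01]
3147 [ 0.46498069 -0.30678651  0.19830257] [ 0.45554239 -0.32346803  0.12420648] [ 0.48516561 -0.29296045  0.21706151]
top 1971 [ 0.46843559 -0.3078481   0.21376065]
[ 0.45554239 -0.32113134  0.12420648] [ 0.47143558 -0.29296045  0.19995564]
```

>>> step_arm([
  [[0, 0, 0.025, 0, 0, 0], [0, 0, 0.025, 0, 0, 0], [0, 0, 0.02, 0, 0, 0], [0, 0, 0.005, 0, 0, 0], [0, 0, 0, 0, 0, 0]],
])

```text
t: 3.58
eef_pos: [0.4676, -0.3075, 0.3294]
eef_rot: [0.127, 0.992, 0.001, -0.002]
ft_force: [0.0, 0.1, 0.7]
gripper_width: 0.0854
```

>>> step_arm([
  [[0, 0, 0, 0, 0, 0], [0, 0, 0, 0, 0, 0], [0, 0, 0, 0, 0, 0], [0, 0, 0, 0, 0, 0], [0, 0, 0, 0, 0, 0], [0, 0, 0, 0, 0, 0], [0, 0, 0, 0, 0, 0], [0, 0, 0, 0, 0, 0]],
], gripper=0.02, squeeze=70)

```text
t: 4.25
eef_pos: [0.4686, -0.3082, 0.3334]
eef_rot: [0.126, 0.992, -0.001, 0.001]
ft_force: [0.1, 0.6, 5.1]
gripper_width: 0.0305
```

>>> step_arm([
  [[0, 0, -0.02, 0, 0, 0], [0, 0, -0.025, 0, 0, 0], [0, 0, -0.025, 0, 0, 0], [0, 0, -0.025, 0, 0, 0], [0, 0, -0.025, 0, 0, 0], [0, 0, -0.02, 0, 0, 0], [0, 0, 0, 0, 0, 0], [0, 0, 0, 0, 0, 0]],
])

```text
t: 4.92
eef_pos: [0.4684, -0.3082, 0.4719]
eef_rot: [0.126, 0.992, -0.0, 0.001]
ft_force: [0.6, 0.0, -2.2]
gripper_width: 0.0307
```

```bash
cat > v.py <<'E'
from h import *
import sys
s,p,d=cap('wrist'); np.savez('pics/wcur',p=p,d=d); M=T(s)
print(s['t'],M[:3,3],np.degrees(np.arctan2(M[1,0],M[0,0])),s['joint_pos'],s['ft_force'],s['gripper_width'])
z=147.5+155+float(sys.argv[2])
u,v=proj('wrist',s,(M@[0,0,z/1000,1])[:3]); print('tip px expected',u,v)
u,v=int(u),int(v); save(cv2.resize(p[max(v-75,0):v+75,u-100:u+100],None,fx=4,fy=4,interpolation=2),sys.argv[1])
E
python3 v.py tip1.png -10
```

```text
4.9167 [ 0.46840208 -0.30823671  0.47190905] 165.49755245843266 [-7.01591143e-01  1.72521376e-01  3.69690380e-01  1.76659343e+00
 -9.60819129e-05 -4.48475343e-01] [ 0.55248836  0.04331878 -2.23807521] 0.030678031878808507
tip px expected 279.2055674770462 201.93044079376781
```

View pics/tip1.png

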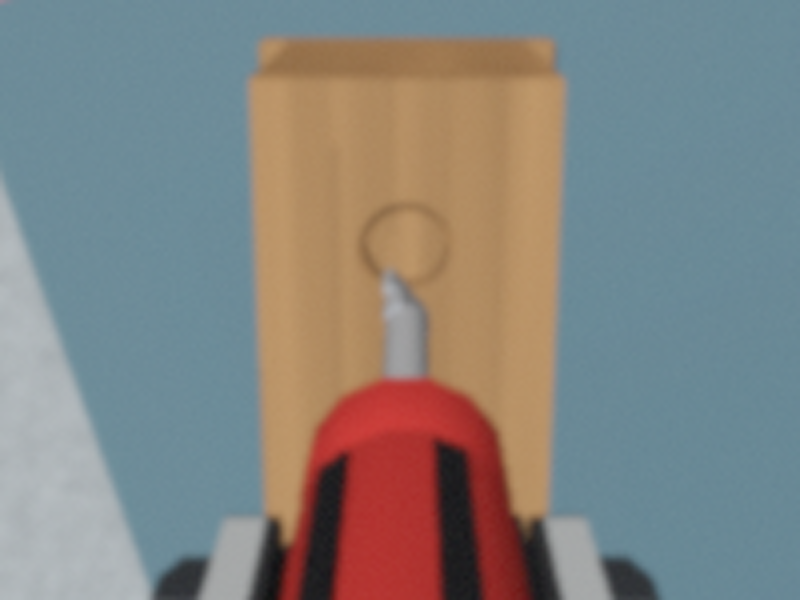

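```bash
cat > fit.py <<'E'
from h import *
from scipy.optimize import minimize
z=np.load('pics/wcur.npz'); p=z['p']; K=8
s=readout.observe(); c,Mw=cw('wrist',s)
f=210/np.tan(np.radians(c['vfov']/2)); Mi=np.linalg.inv(np.array(c['mount']))
u0,v0,W,H=250,170,60,52
crop=cv2.resize(p[v0:v0+H,u0:u0+W],None,fx=K,fy=K,interpolation=2); h=cv2.cvtColor(crop,cv2.COLOR_RGB2HSV)
seg=(h[...,1]<60).astype(np.uint8)
n,l,st,_=cv2.connectedComponentsWithStats(seg); k=1+np.argmax(st[1:,4]); seg=(l==k); print(st[k]//K)
def pj(P):
    q=P@Mi[:3,:3].T+Mi[:3,3]; return np.stack([(c['cx']+f*q[:,0]/-q[:,2]-u0+.5)*K,(c['cy']-f*q[:,1]/-q[:,2]-v0+.5)*K],-1)
def model(b,zt,dx,dy,tx,ty):
    m=np.zeros(seg.shape,np.uint8); cb,sb=np.cos(b),np.sin(b)
    for w,t,a,e in[(14,2.5,0,14),(11,5,14,28),(9,9,28,100)]:
        P=[]
        for hh in(a,e):
            if w==9: th=np.linspace(0,2*np.pi,20); xy=np.c_[4.5*np.cos(th),4.5*np.sin(th)]
            else: xy=np.array([[i*w/2,j*t/2] for i in(-1,1) for j in(-1,1)])
            for x,y in xy: P.append([cb*x-sb*y+dx+tx*(100-hh),sb*x+cb*y+dy+ty*(100-hh),zt-hh])
        cv2.fillConvexPoly(m,cv2.convexHull(np.round(pj(np.array(P)/1000)).astype(np.int32)),1)
    return m>0
red=((h[...,0]<8)|(h[...,0]>172))&(h[...,1]>150)
def cost(b,q):
    m=model(b,*q)&~red; return 1-(m&seg).sum()/max((m|seg).sum(),1)
R_=[]
for deg in range(0,180,10):
    r=min((minimize(lambda x:cost(np.radians(x[0]),x[1:]),[deg,z0,0,0,0,0],method='Nelder-Mead',options=dict(maxiter=250,initial_simplex=np.array([[deg,z0,0,0,0,0]]+[[deg+8*(i==0),z0+5*(i==1),(i==2),(i==3),.02*(i==4),.02*(i==5)] for i in range(6)]))) for z0 in(290,)),key=lambda r:r.fun)
    R_.append((r.fun,deg,r.x))
for r in sorted(R_,key=lambda r:r[0])[:7]: print(round(r[0],3),r[1],np.round(r[2],2))
b=sorted(R_,key=lambda r:r[0])[0][2]
m=model(np.radians(b[0]),*b[1:]); o=crop.copy(); e=cv2.Canny(m.astype(np.uint8)*255,50,100)>0; o[e]=(0,255,0)
save(np.hstack([crop,o])[:, :],'fit.png')
E
python3 fit.py
```

```text
[  24   23   11   26 1952]
0.094 90 [ 1.4003e+02  3.6655e+02 -3.1000e+00  5.6000e-01 -1.5000e-01 -1.0000e-02]
0.12 80 [ 1.4149e+02  3.3267e+02 -1.3300e+00  5.2000e-01 -7.0000e-02 -0.0000e+00]
0.126 100 [ 1.4258e+02  3.3085e+02 -1.2000e-01  8.1000e-01 -8.0000e-02 -0.0000e+00]
0.128 10 [-3.7980e+01  3.2779e+02  1.8000e+00  6.1000e-01 -9.0000e-02 -0.0000e+00]
0.129 160 [ 1.4083e+02  3.1609e+02 -1.8100e+00  6.0000e-01 -2.0000e-02 -0.0000e+00]
0.138 60 [-3.8340e+01  3.1815e+02  2.8100e+00  8.1000e-01 -8.0000e-02 -0.0000e+00]
0.15 0 [-3.4040e+01  3.0446e+02  1.0800e+00  4.2000e-01 -2.0000e-02  0.0000e+00]
```

>>> step_arm([
  [[0.0043, 0.0186, 0, 0, 0, 0], [0.0086, 0.0372, 0, 0, 0, 0], [0.0086, 0.0372, 0, 0, 0, 0], [0.0086, 0.0372, 0, 0, 0, 0], [0.0086, 0.0372, 0, 0, 0, 0], [0.0086, 0.0372, 0, 0, 0, 0], [0.0086, 0.0372, 0, 0, 0, 0], [0.0086, 0.0372, 0, 0, 0, 0]],
])

```text
t: 5.63
eef_pos: [0.475, -0.02, 0.4686]
eef_rot: [0.126, 0.992, 0.0, -0.002]
ft_force: [0.6, 0.2, -1.7]
gripper_width: 0.0307
```

>>> step_arm([
  [[0.0086, 0.0372, 0, 0, 0, 0], [0.0086, 0.0372, 0, 0, 0, 0], [0.0086, 0.0372, 0, 0, 0, 0], [0.0086, 0.0372, 0, 0, 0, 0], [0.0043, 0.0186, 0, 0, 0, 0], [0, 0, 0, 0, 0, 0], [0, 0, 0, 0, 0, 0]],
])

```text
t: 6.22
eef_pos: [0.4797, 0.1511, 0.4688]
eef_rot: [0.125, 0.992, -0.001, -0.002]
ft_force: [-0.7, -0.6, -2.0]
gripper_width: 0.0305
```

```bash
cat > lk.py <<'E'
from h import *
import sys
s,p,d=cap('wrist'); M=T(s); np.savez('pics/wcur',p=p,d=d)
print(s['t'],M[:3,3],np.degrees(np.arctan2(M[1,0],M[0,0])),s['joint_pos'],s['ft_force'])
X=cloud('wrist',s,d); h=cv2.cvtColor(p,cv2.COLOR_RGB2HSV)
# resample plane z=.107 around lock into world-aligned top view, 0.25mm/px
G=.00025; N=240; c0=np.array([.460,.155]); zz=float(sys.argv[2]) if len(sys.argv)>2 else .107
gx,gy=np.meshgrid(np.arange(N),np.arange(N)); PX=c0[0]+(gx-N/2)*G; PY=c0[1]-(gy-N/2)*G
c,Mw=cw('wrist',s); f=210/np.tan(np.radians(c['vfov']/2)); Mi=np.linalg.inv(Mw)
P=np.stack([PX,PY,np.full_like(PX,zz)],-1)@Mi[:3,:3].T+Mi[:3,3]
U=c['cx']+f*P[...,0]/-P[...,2]; V=c['cy']-f*P[...,1]/-P[...,2]
o=cv2.remap(p,U.astype(np.float32),V.astype(np.float32),1)
hh=cv2.cvtColor(o,cv2.COLOR_RGB2HSV)
br=((hh[...,0]>12)&(hh[...,0]<30)&(hh[...,1]>100)&(hh[...,2]>70))
hull=cv2.convexHull(np.argwhere(br)[:,::-1].astype(np.int32)); (x,y),r=cv2.minEnclosingCircle(hull)
print('brass',br.sum(),'centre',c0+[(x-N/2)*G,-(y-N/2)*G],'r mm',r*G*1e3)
sl=(((gx-x)**2+(gy-y)**2)<(r*.85)**2)&(cv2.cvtColor(o,cv2.COLOR_RGB2GRAY)<80)
q=np.argwhere(sl)[:,::-1].astype(float); q[:,1]*=-1; m=q.mean(0); e,v=np.linalg.eigh(np.cov((q-m).T)); print('slot',sl.sum(),'yaw',np.degrees(np.arctan2(v[1,1],v[0,1])),np.sqrt(e)*G*1e3,'centre',c0+[(m[0]-N/2)*G,(m[1]+N/2)*G])
hd=(hh[...,1]<40)&(hh[...,2]>130)
save(cv2.resize(np.hstack([o,]),None,fx=2,fy=2),sys.argv[1]+'a.png'); save(p,sys.argv[1]+'.png')
both=np.hstack([cv2.resize(o,(420,420)),p[:, 90:470]]); save(both,sys.argv[1]+'b.png')
E
python3 lk.py l1
```

```text
6.2167 [0.47965415 0.1510511  0.468764  ] 165.66191291643244 [ 1.71829139e-01  2.04876947e-02  1.99662245e-01  1.75520972e+00
 -6.12551874e-04  4.22071448e-01] [-0.70725894 -0.6451841  -1.96891425]
brass 8651 centre [0.4627196  0.15437909] r mm 15.00890827178955
slot 803 yaw 132.42591221005063 [0.59751918 7.05695279] centre [0.46218929 0.15492933]
```

View pics/l1b.png

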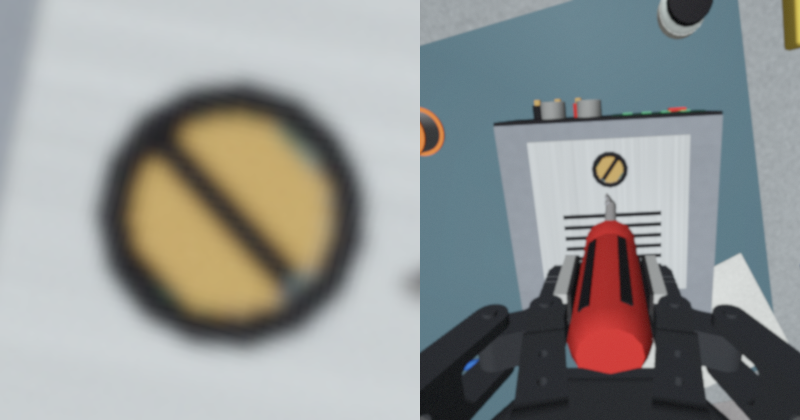

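>>> step_arm([
  [[0.0179, -0.0006, 0, 0, 0, 0], [0, 0, 0.01, 0, 0, 7.1], [0, 0, 0.01, 0, 0, 7.1], [0, 0, 0.005, 0, 0, 7.1], [0, 0, 0, 0, 0, 7.1], [0, 0, 0, 0, 0, 7.1], [0, 0, 0, 0, 0, 7.1], [0, 0, 0, 0, 0, 7.1]],
])

```text
t: 6.93
eef_pos: [0.4626, 0.1523, 0.4455]
eef_rot: [0.535, 0.845, -0.001, -0.001]
ft_force: [-0.3, -0.1, -1.7]
gripper_width: 0.0304
```

>>> step_arm([
  [[0, 0, 0, 0, 0, 7.1], [0, 0, 0, 0, 0, 7.1], [0, 0, 0, 0, 0, 7.1], [0, 0, 0, 0, 0, 1.2], [0, 0, 0, 0, 0, 0], [0, 0, 0, 0, 0, 0]],
])

```text
t: 7.43
eef_pos: [0.4626, 0.1531, 0.4462]
eef_rot: [0.686, 0.728, -0.0, -0.0]
ft_force: [0.6, 0.8, -2.2]
gripper_width: 0.0309
```

```bash
cat > ov.py <<'E'
from h import *
import sys
s,p,d=cap('wrist'); M=T(s); np.savez('pics/wcur',p=p,d=d)
print(s['t'],M[:3,3],np.degrees(np.arctan2(M[1,0],M[0,0])),M[:3,2],s['ft_force'])
b=np.radians(141); K=5
u,v=proj('wrist',s,(M@[0,0,.313,1])[:3]); u0,v0=int(u)-80,max(int(v)-70,0)
o=cv2.resize(p[v0:v0+120,u0:u0+160],None,fx=K,fy=K,interpolation=2); raw=o.copy()
def ln(A,B,col): 
    q=[tuple(int(round(K*(a-o_+.5))) for a,o_ in zip(proj('wrist',s,P),(u0,v0))) for P in(A,B)]; cv2.line(o,*q,col,1)
e=np.array([np.cos(b),np.sin(b),0])*.007
for zz in(.313,.299):
    P=[(M@np.r_[g*e+[0,0,zz],1])[:3] for g in(-1,1)]; ln(*P,(0,255,0))
C=np.array([.4622,.1549,.107]); y=np.radians(-47.6); e=np.array([np.cos(y),np.sin(y),0])*.0135; ln(C-e,C+e,(255,0,255))
save(o,sys.argv[1]); print(u,v,u0,v0)
E
python3 ov.py ov1.png
```

```text
7.4333 [0.46262498 0.15307839 0.44618199] 93.35627592242707 [-8.40796067e-04 -3.38906595e-04 -9.99999589e-01] [ 0.60003526  0.8169149  -2.21235399]
279.17501513323634 196.4604523781806 199 126
```

View pics/ov1.png

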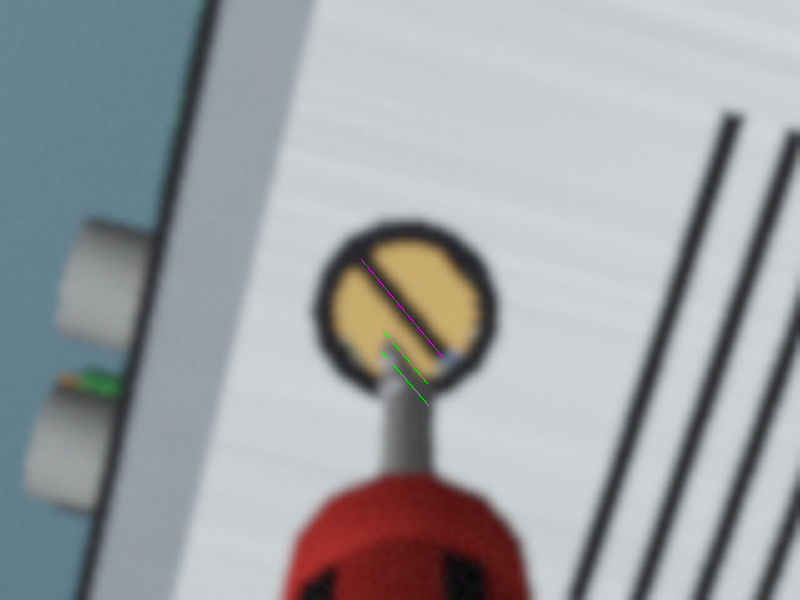

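```bash
python3 - <<'E'
from h import *
c=optics.get_calibration('wrist'); f=210/np.tan(np.radians(c['vfov']/2)); m=np.array(c['mount'])
def ray(ku,kv,z):
    u=199+ku/5-.5; v=126+kv/5-.5
    r=m[:3,:3]@[(u-c['cx'])/f,-(v-c['cy'])/f,-1]; o=m[:3,3]; k=(z-o[2])/r[2]; return o+k*r
print('tip left end',ray(383,343,.313),'expected',.007*np.array([np.cos(np.radians(141)),np.sin(np.radians(141))]))
print('shaft axis bottom', ray(408,395,.285))
print('lock',ray(406,305,.339))
z=np.load('pics/wcur.npz'); p=z['p']
save(cv2.resize(p[186:213,266:296],None,fx=24,fy=20,interpolation=0),'pix.png')
E
```

```text
tip left end [ 0.00228455 -0.00379993  0.313     ] expected [-0.00544002  0.00440524]
shaft axis bottom [0.00082955 0.00084208 0.285     ]
lock [0.00309989 0.0004791  0.339     ]
```

View pics/pix.png

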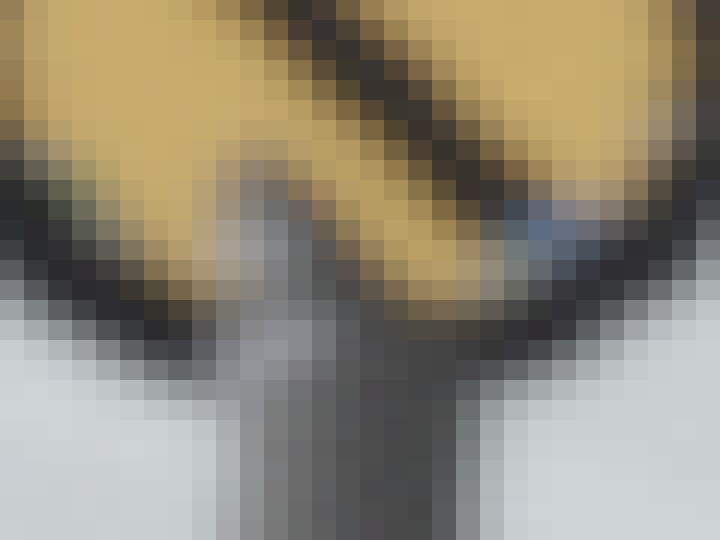

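```bash
python3 - <<'E'
from h import *
c=optics.get_calibration('wrist'); f=210/np.tan(np.radians(c['vfov']/2)); m=np.array(c['mount'])
def ray(x,y,z):
    u=266+x/24-.5; v=186+y/20-.5
    r=m[:3,:3]@[(u-c['cx'])/f,-(v-c['cy'])/f,-1]; o=m[:3,3]; k=(z-o[2])/r[2]; return (o+k*r)[:2]*1e3
tb=[ray(300,205,.313),ray(395,300,.313)]; sl=[ray(322,20,.339),ray(492,180,.339)]
for n,l in(('tip',tb),('slot',sl)):
    d=l[1]-l[0]; print(n,l,np.degrees(np.arctan2(d[1],d[0])))
a=np.radians(141); n=np.array([-np.sin(a),np.cos(a)]); 
print('normal',n,[n@q for q in tb],[n@q for q in sl])
E
```

```text
tip [array([ 0.68878838, -1.09754077]), array([-3.93696302,  2.6119066 ])] 141.27344186490626
slot [array([ 3.09958244, -0.31256354]), array([-5.27636669,  6.90032345])] 139.26685582413342
normal [-0.62932039 -0.77714596] [np.float64(0.4194808074531806), np.float64(0.44777844551433427)] [np.float64(-1.7077229412312822), np.float64(-2.042033357950997)]
```

>>> step_arm([
  [[0.0055, 0.0004, 0.01, 0, 0, 0], [0, 0, 0.007, 0, 0, 1], [0, 0, 0.003, 0, 0, 0], [0, 0, 0, 0, 0, 0], [0, 0, 0, 0, 0, 0]],
])

```text
t: 7.9
eef_pos: [0.4625, 0.1595, 0.4259]
eef_rot: [0.693, 0.721, -0.001, -0.0]
ft_force: [0.0, 1.1, -0.7]
gripper_width: 0.0309
```

```bash
cat > px.py <<'E'
from h import *
import sys
s,p,d=cap('wrist'); M=T(s); print(s['t'],M[:3,3],np.degrees(np.arctan2(M[1,0],M[0,0])),M[:3,2],s['ft_force'])
np.savez('pics/wcur',p=p,d=d); save(cv2.resize(p[180:213,264:296],None,fx=24,fy=18,interpolation=0),sys.argv[1])
E
python3 px.py pix2.png
```

```text
7.9 [0.46245344 0.15951339 0.42594708] 92.334401919042 [-1.42592372e-03 -4.08455141e-04 -9.99998900e-01] [ 0.02567365  1.07997264 -0.67339093]
```

View pics/pix2.png

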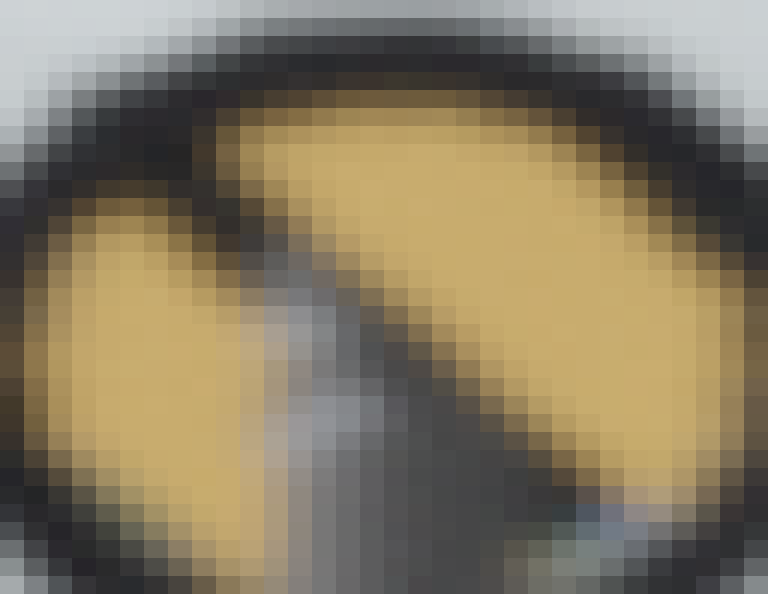

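>>> step_arm([
  [[-0.0006, -0.0008, 0.003, 0, 0, 0], [0, 0, 0.002, 0, 0, 0], [0, 0, 0.001, 0, 0, 0], [0, 0, 0, 0, 0, 0]],
])

```text
t: 8.28
eef_pos: [0.4619, 0.1588, 0.4207]
eef_rot: [0.693, 0.721, 0.0, 0.0]
ft_force: [-0.4, 0.4, -1.2]
gripper_width: 0.0305
```

>>> step_arm([
  [[0, 0, 0.001, 0, 0, 0], [0, 0, 0.001, 0, 0, 0], [0, 0, 0, 0, 0, 0]],
])

```text
t: 8.53
eef_pos: [0.4618, 0.1588, 0.4189]
eef_rot: [0.693, 0.721, 0.0, 0.0]
ft_force: [0.4, 0.1, -0.3]
gripper_width: 0.0305
```

>>> step_arm([
  [[0, 0, 0.001, 0, 0, 0], [0, 0, 0.001, 0, 0, 0], [0, 0, 0, 0, 0, 0]],
])

```text
t: 8.78
eef_pos: [0.4618, 0.1587, 0.4162]
eef_rot: [0.693, 0.721, -0.0, -0.0]
ft_force: [-0.4, -0.3, -1.2]
gripper_width: 0.0304
```

>>> step_arm([
  [[0, 0, 0.001, 0, 0, 0], [0, 0, 0.001, 0, 0, 0], [0, 0, 0, 0, 0, 0]],
])

```text
t: 9.03
eef_pos: [0.4618, 0.1588, 0.4145]
eef_rot: [0.693, 0.721, -0.0, -0.0]
ft_force: [-1.1, -0.5, 0.2]
gripper_width: 0.0308
```

>>> step_arm([
  [[0, 0, 0.001, 0, 0, 0], [0, 0, 0, 0, 0, 0], [0, 0, 0, 0, 0, 0]],
])

```text
t: 9.28
eef_pos: [0.4618, 0.1588, 0.4136]
eef_rot: [0.693, 0.721, -0.0, -0.0]
ft_force: [-0.2, -0.3, 0.0]
gripper_width: 0.0302
```

>>> step_arm([
  [[0, -0.0003, 0.0005, 0, 0, -7], [0, -0.0003, 0, 0, 0, -7], [0, -0.0003, 0, 0, 0, -7], [0, 0, 0, 0, 0, 0]],
])

```text
t: 9.62
eef_pos: [0.4607, 0.1583, 0.4132]
eef_rot: [0.549, 0.836, -0.001, 0.0]
ft_force: [-2.0, -1.6, -0.3]
gripper_width: 0.0306
```

```bash
cat > o.py <<'E'
from h import *
s=readout.observe(); M=T(s); print(s['t'],M[:3,3],np.degrees(np.arctan2(M[1,0],M[0,0])),s['ft_force'],s['moment'],s['joint_pos'])
E
python3 o.py; python3 lk.py l2 .105
```

```text
9.6167 [0.46067738 0.15828775 0.41315274] 113.39354966290831 [-1.96722219 -1.57963074 -0.30814547] [-0.62463049  0.66501916 -0.05619039] [ 1.93600862e-01 -4.72170330e-02  2.07801047e-02  1.64015150e+00
 -1.41542262e-03  1.35610457e+00]
9.6167 [0.46067738 0.15828775 0.41315274] 113.39354966290831 [ 1.93600862e-01 -4.72170330e-02  2.07801047e-02  1.64015150e+00
 -1.41542262e-03  1.35610457e+00] [-1.96722219 -1.57963074 -0.30814547]
brass 6244 centre [0.46225904 0.15510139] r mm 14.908244132995605
slot 544 yaw 133.57775670327246 [0.81146337 9.50497097] centre [0.46265717 0.15460524]
```

View pics/l2b.png

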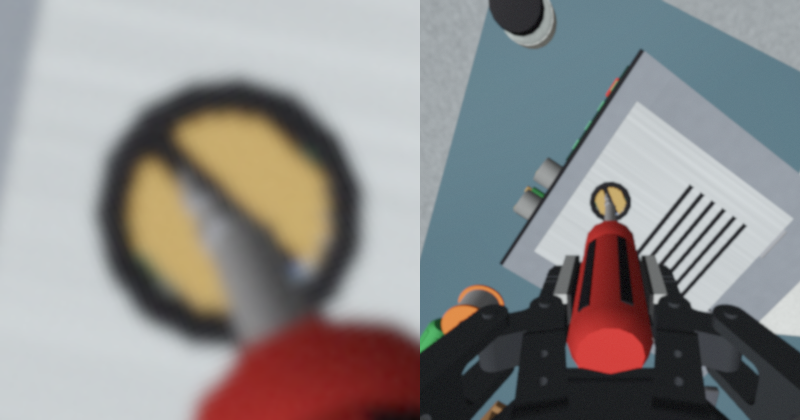

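>>> step_arm([
  [[0, -0.0003, 0.001, 0, 0, -7], [0, -0.0003, 0, 0, 0, -7], [0, 0, 0, 0, 0, 0], [0, 0, 0, 0, 0, 0]],
])

```text
t: 10.0
eef_pos: [0.4601, 0.1579, 0.413]
eef_rot: [0.446, 0.895, -0.001, 0.0]
ft_force: [-3.3, -3.3, 5.3]
gripper_width: 0.0304
```

```bash
python3 o.py; python3 lk.py l3 .105
```

```text
10.0 [0.46008815 0.15793789 0.41295085] 126.99241494591807 [-3.2839601  -3.30837594  5.34903194] [-1.23695013  1.28393796 -0.05765483] [ 0.19320093 -0.04960677  0.01807745  1.63891371 -0.00167795  1.11835892]
10.0 [0.46008815 0.15793789 0.41295085] 126.99241494591807 [ 0.19320093 -0.04960677  0.01807745  1.63891371 -0.00167795  1.11835892] [-3.2839601  -3.30837594  5.34903194]
brass 6156 centre [0.46225 0.155  ] r mm 14.840847015380861
slot 276 yaw 148.60685765052875 [ 0.6711243  10.22411219] centre [0.46021196 0.15627989]
```

View pics/l3b.png

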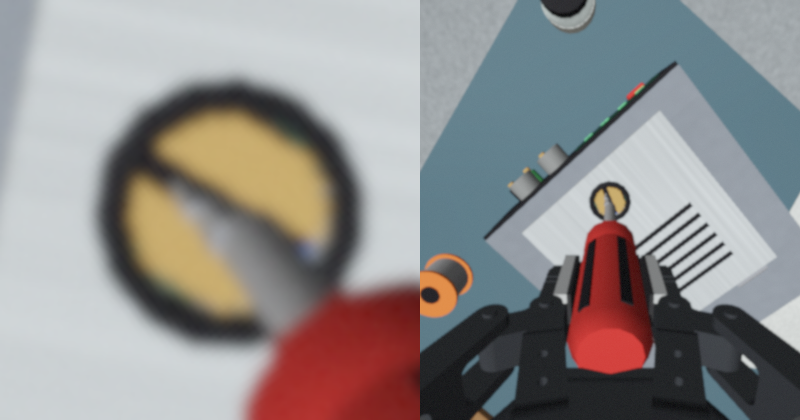

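>>> step_arm([
  [[0, -0.0012, -0.0005, 0, 0, -6], [0, -0.0004, 0, 0, 0, -7], [0, -0.0004, 0, 0, 0, -7], [0, -0.0004, 0, 0, 0, -7], [0, 0, 0, 0, 0, 0], [0, 0, 0, 0, 0, 0]],
])

```text
t: 10.55
eef_pos: [0.4589, 0.1564, 0.413]
eef_rot: [0.225, 0.974, -0.001, 0.001]
ft_force: [-2.0, -3.3, 2.9]
gripper_width: 0.0305
```

```bash
python3 o.py; python3 lk.py l4 .105
```

```text
10.55 [0.45887775 0.15637647 0.41300253] 153.95834352265712 [-1.96173291 -3.2674089   2.94524198] [-1.40539099  0.73348136 -0.04252573] [ 1.90480839e-01 -5.45381289e-02  1.34480351e-02  1.63819251e+00
 -1.63262230e-03  6.44993695e-01]
10.55 [0.45887775 0.15637647 0.41300253] 153.95834352265712 [ 1.90480839e-01 -5.45381289e-02  1.34480351e-02  1.63819251e+00
 -1.63262230e-03  6.44993695e-01] [-1.96173291 -3.2674089   2.94524198]
brass 5969 centre [0.46224909 0.15456258] r mm 14.867684364318848
slot 155 yaw -173.60006093352646 [0.73064076 1.18349186] centre [0.45146935 0.15552097]
```

>>> step_arm([
  [[0, -0.0014, 0, 0, 0, -6], [0, -0.0004, 0, 0, 0, -7], [0, -0.0004, 0, 0, 0, -7], [0, -0.0004, 0, 0, 0, -7], [0, 0, 0, 0, 0, 0], [0, 0, 0, 0, 0, 0]],
])

```text
t: 11.1
eef_pos: [0.4583, 0.1543, 0.413]
eef_rot: [-0.009, 1.0, -0.0, 0.001]
ft_force: [1.0, -2.4, 2.6]
gripper_width: 0.0308
```

```bash
python3 o.py; python3 lk.py l5 .105
```

```text
11.1 [0.45833106 0.15427339 0.41303552] -179.0120891925076 [ 0.99186031 -2.4088344   2.6342577 ] [-1.170536    0.0810248  -0.06787566] [ 1.86030114e-01 -5.85464422e-02  9.68054974e-03  1.63710661e+00
 -4.28823165e-04  1.68787506e-01]
11.1 [0.45833106 0.15427339 0.41303552] -179.0120891925076 [ 1.86030114e-01 -5.85464422e-02  9.68054974e-03  1.63710661e+00
 -4.28823165e-04  1.68787506e-01] [ 0.99186031 -2.4088344   2.6342577 ]
brass 5931 centre [0.46156422 0.15464405] r mm 14.702932357788086
slot 181 yaw -151.1465976473103 [0.76033419 1.29636526] centre [0.45207044 0.1502942 ]
```

View pics/l5b.png

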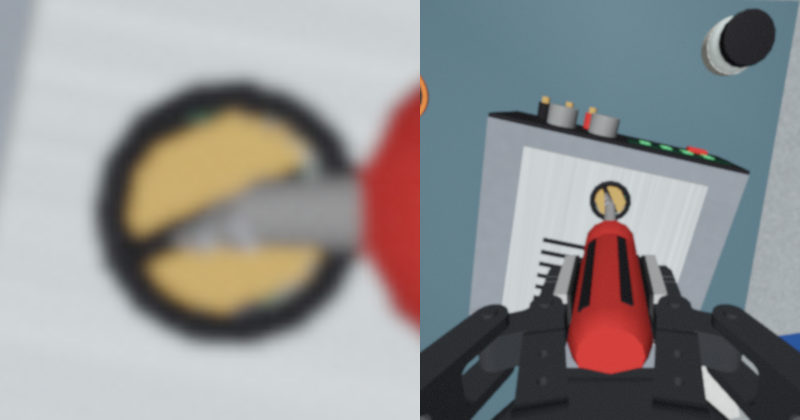

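>>> step_arm([
  [[0, -0.001, 0, 0, 0, -7], [0, -0.0004, 0, 0, 0, -7], [0, -0.0004, 0, 0, 0, -7], [0, -0.0004, 0, 0, 0, -7], [0, 0, 0, 0, 0, 0], [0, 0, 0, 0, 0, 0]],
])

```text
t: 11.65
eef_pos: [0.4587, 0.1524, 0.413]
eef_rot: [-0.25, 0.968, 0.0, 0.001]
ft_force: [0.3, -2.7, 3.3]
gripper_width: 0.0307
```

```bash
python3 o.py
```

```text
11.65 [0.45870329 0.15236533 0.41304205] -150.99554971559877 [ 0.31230203 -2.73539251  3.32169628] [-0.77974027 -0.347759   -0.04657119] [ 1.81688064e-01 -5.94240277e-02  8.85577607e-03  1.63688703e+00
  5.23358286e-04 -3.24534292e-01]
```

>>> step_arm([
  [[0.0004, -0.0009, 0, 0, 0, -7], [0, -0.0004, 0, 0, 0, -7], [0, -0.0004, 0, 0, 0, -6], [0, 0, 0, 0, 0, 0], [0, 0, 0, 0, 0, 0]],
])

```text
t: 12.07
eef_pos: [0.4593, 0.1509, 0.413]
eef_rot: [-0.415, 0.91, 0.0, 0.001]
ft_force: [2.5, -0.3, 2.2]
gripper_width: 0.0303
```

```bash
python3 o.py;python3 lk.py l6 .105
```

```text
12.0667 [0.45925426 0.15093864 0.41302094] -130.99549966298412 [ 2.54529602 -0.29235588  2.21435373] [-0.33264109 -0.61248308 -0.05362753] [ 1.78336832e-01 -5.92525796e-02  8.97708019e-03  1.63686538e+00
  1.24214292e-03 -6.76951231e-01]
12.0667 [0.45925426 0.15093864 0.41302094] -130.99549966298412 [ 1.78336832e-01 -5.92525796e-02  8.97708019e-03  1.63686538e+00
  1.24214292e-03 -6.76951231e-01] [ 2.54529602 -0.29235588  2.21435373]
brass 6142 centre [0.46243241 0.15462301] r mm 15.024349212646484
slot 152 yaw 77.39180181207645 [0.71695161 1.13118622] centre [0.458875   0.14426645]
```

View pics/l6b.png

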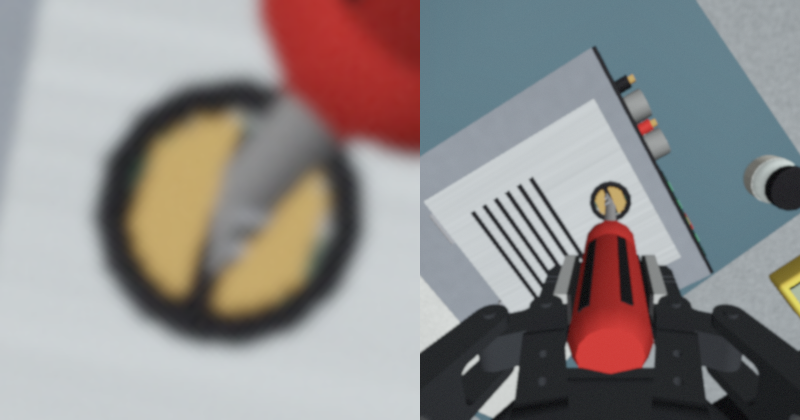

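>>> step_arm([
  [[0, 0, -0.005, 0, 0, 0], [0, 0, -0.015, 0, 0, 0], [0, 0, -0.03, 0, 0, 0], [0, 0, -0.03, 0, 0, 0], [0, 0, -0.025, 0, 0, 0], [-0.004, 0.021, 0, 0, 0, 0], [-0.004, 0.021, 0, 0, 0, 0], [-0.0035, 0.021, 0, 0, 0, 0]],
])

```text
t: 12.78
eef_pos: [0.4179, 0.2011, 0.5172]
eef_rot: [-0.416, 0.91, 0.001, -0.001]
ft_force: [0.4, 0.7, -2.2]
gripper_width: 0.0308
```

>>> step_arm([
  [[0, 0, 0, 0, 0, 7.1], [0, 0, 0, 0, 0, 7.1], [0, 0, 0, 0, 0, 7.1], [0, 0, 0, 0, 0, 7.1], [0, 0, 0, 0, 0, 7.1], [0, 0, 0, 0, 0, 7.1], [0, 0, 0, 0, 0, 7.1], [0, 0, 0, 0, 0, 7.1]],
])

```text
t: 13.45
eef_pos: [0.418, 0.2008, 0.5165]
eef_rot: [0.069, 0.998, 0.0, -0.003]
ft_force: [-0.8, 0.9, -1.7]
gripper_width: 0.0305
```

>>> step_arm([
  [[0, 0, 0, 0, 0, 6.7], [0, 0, 0, 0, 0, 0], [0, 0, 0, 0, 0, 0], [0, 0, 0, 0, 0, 0], [0, 0, 0, 0, 0, 0], [0, 0, 0, 0, 0, 0], [0, 0, 0, 0, 0, 0], [0, 0, 0, 0, 0, 0]],
])

```text
t: 14.12
eef_pos: [0.4185, 0.2004, 0.5178]
eef_rot: [0.123, 0.992, 0.0, -0.0]
ft_force: [1.1, 0.6, -1.5]
gripper_width: 0.0303
```

```bash
cat > ht.py <<'E'
from h import *
s=readout.observe(); M=T(s); print(s['t'],M[:3,3],np.degrees(np.arctan2(M[1,0],M[0,0])),s['ft_force'],s['gripper_width'])
H=np.array([.611,.1235]); a=np.radians(-12); dx=np.array([np.cos(a),np.sin(a)]); dy=np.array([-dx[1],dx[0]])
for n in('scene','side'):
    s,p,d=cap(n); save(p,n+'c.png'); X=cloud(n,s,d); q=X[...,:2]-H; u=q@dx; v=q@dy; h=X[...,2]-.1
    m=(abs(v)<.075)&(u>-.2)&(u<.1)&(h>.012)&(h<.2)&(d>0)
    hsv=cv2.cvtColor(p,cv2.COLOR_RGB2HSV); m&=(hsv[...,1]<60)&(hsv[...,2]>80)
    an=np.degrees(np.arctan2(h[m],-u[m])); r=np.hypot(h[m],u[m])
    print(n,m.sum(),'angle rad pct',np.round(np.radians(np.percentile(an,[10,30,50,70,90])),2) if m.sum() else '', 'top z',np.percentile(X[m][:,2],98) if m.sum() else '')
E
python3 ht.py
```

```text
14.1167 [0.4185192  0.20036631 0.51775233] 165.81578835334966 [ 1.0954835   0.57637673 -1.46014208] 0.03032100478942264
scene 3414 angle rad pct [0.45 0.46 0.48 0.51 0.61] top z 0.2500566416939262
side 1514 angle rad pct [0.46 0.47 0.49 0.52 0.65] top z 0.18742543641848788
```

Hatch is rising (0.48 rad). Wait ~5 s.

>>> step_arm([
  [[0, 0, 0, 0, 0, 0], [0, 0, 0, 0, 0, 0], [0, 0, 0, 0, 0, 0], [0, 0, 0, 0, 0, 0], [0, 0, 0, 0, 0, 0], [0, 0, 0, 0, 0, 0], [0, 0, 0, 0, 0, 0], [0, 0, 0, 0, 0, 0]],
])

```text
t: 14.88
eef_pos: [0.4186, 0.2004, 0.5177]
eef_rot: [0.124, 0.992, 0.0, 0.0]
ft_force: [0.0, -0.6, -1.5]
gripper_width: 0.0306
```

>>> step_arm([
  [[0, 0, 0, 0, 0, 0], [0, 0, 0, 0, 0, 0], [0, 0, 0, 0, 0, 0], [0, 0, 0, 0, 0, 0], [0, 0, 0, 0, 0, 0], [0, 0, 0, 0, 0, 0], [0, 0, 0, 0, 0, 0], [0, 0, 0, 0, 0, 0]],
])

```text
t: 15.55
eef_pos: [0.4185, 0.2004, 0.5177]
eef_rot: [0.124, 0.992, 0.0, -0.0]
ft_force: [-0.6, -0.8, -1.4]
gripper_width: 0.0308
```

>>> step_arm([
  [[0, 0, 0, 0, 0, 0], [0, 0, 0, 0, 0, 0], [0, 0, 0, 0, 0, 0], [0, 0, 0, 0, 0, 0], [0, 0, 0, 0, 0, 0], [0, 0, 0, 0, 0, 0], [0, 0, 0, 0, 0, 0], [0, 0, 0, 0, 0, 0]],
])

```text
t: 16.22
eef_pos: [0.4185, 0.2004, 0.5177]
eef_rot: [0.124, 0.992, 0.0, 0.0]
ft_force: [-0.9, -0.9, -1.5]
gripper_width: 0.0305
```

>>> step_arm([
  [[0, 0, 0, 0, 0, 0], [0, 0, 0, 0, 0, 0], [0, 0, 0, 0, 0, 0], [0, 0, 0, 0, 0, 0], [0, 0, 0, 0, 0, 0], [0, 0, 0, 0, 0, 0], [0, 0, 0, 0, 0, 0], [0, 0, 0, 0, 0, 0]],
])

```text
t: 16.88
eef_pos: [0.4186, 0.2004, 0.5177]
eef_rot: [0.124, 0.992, 0.0, 0.0]
ft_force: [-0.2, 0.2, -1.9]
gripper_width: 0.0304
```

>>> step_arm([
  [[0, 0, 0, 0, 0, 0], [0, 0, 0, 0, 0, 0], [0, 0, 0, 0, 0, 0], [0, 0, 0, 0, 0, 0], [0, 0, 0, 0, 0, 0], [0, 0, 0, 0, 0, 0], [0, 0, 0, 0, 0, 0], [0, 0, 0, 0, 0, 0]],
])

```text
t: 17.55
eef_pos: [0.4185, 0.2004, 0.5177]
eef_rot: [0.124, 0.992, -0.0, -0.0]
ft_force: [0.1, 0.3, -2.7]
gripper_width: 0.0309
```

>>> step_arm([
  [[0, 0, 0, 0, 0, 0], [0, 0, 0, 0, 0, 0], [0, 0, 0, 0, 0, 0], [0, 0, 0, 0, 0, 0], [0, 0, 0, 0, 0, 0], [0, 0, 0, 0, 0, 0], [0, 0, 0, 0, 0, 0], [0, 0, 0, 0, 0, 0]],
])

```text
t: 18.22
eef_pos: [0.4185, 0.2004, 0.5177]
eef_rot: [0.124, 0.992, 0.0, 0.0]
ft_force: [0.1, -0.1, -0.9]
gripper_width: 0.0304
```

```bash
python3 ht.py
```

```text
18.2167 [0.41854753 0.20036264 0.51770576] 165.80077828415585 [ 0.05871111 -0.09946473 -0.92581498] 0.030430226422784947
scene 4206 angle rad pct [0.91 0.93 0.95 0.97 1.04] top z 0.2503626353580396
side 1038 angle rad pct [0.94 0.95 0.97 0.99 1.11] top z 0.2517696913516908
```

>>> step_arm([
  [[-0.02, 0, 0, 0, 0, 0], [-0.025, 0, 0, 0, 0, 0], [-0.025, 0, 0, 0, 0, 0], [-0.015, 0, 0, 0, 0, 0], [-0.012, 0, 0, 0, 0, 0], [-0.012, 0, 0, 0, 0, 0], [-0.012, 0, 0, 0, 0, 0], [-0.012, 0, 0, 0, 0, 0]],
])

```text
t: 18.98
eef_pos: [0.5479, 0.1677, 0.5176]
eef_rot: [0.124, 0.992, 0.0, -0.001]
ft_force: [-1.5, -0.4, -1.6]
gripper_width: 0.0305
```

>>> step_arm([
  [[-0.012, 0, 0, 0, 0, 0], [-0.012, 0, 0, 0, 0, 0], [-0.012, 0, 0, 0, 0, 0], [-0.012, 0, 0, 0, 0, 0]],
])

```text
t: 19.32
eef_pos: [0.5945, 0.1559, 0.5175]
eef_rot: [0.124, 0.992, 0.0, -0.0]
ft_force: [-0.3, 0.9, -1.6]
gripper_width: 0.0305
```

```bash
python3 o.py; python3 ht.py
```

```text
19.3167 [0.5944984  0.15589898 0.51749532] 165.80483410483646 [-0.28983239  0.86972673 -1.58224774] [ 0.11151466  0.18281977 -0.00605665] [1.47291703e-01 3.77416962e-01 7.14581300e-01 1.90877193e+00
 4.40636701e-04 3.95043951e-01]
19.3167 [0.5944984  0.15589898 0.51749532] 165.80483410483646 [-0.28983239  0.86972673 -1.58224774] 0.030514199990427177
scene 3663 angle rad pct [1.53 1.54 1.55 1.56 1.6 ] top z 0.28557461532751194
side 131 angle rad pct [1.47 1.52 1.55 1.61 1.64] top z 0.28913126366742736
```

>>> step_arm([
  [[-0.012, 0, 0, 0, 0, 0], [-0.012, 0, 0, 0, 0, 0], [-0.012, 0, 0, 0, 0, 0], [-0.012, 0, 0, 0, 0, 0], [0, 0, 0, 0, 0, 0], [0, 0, 0, 0, 0, 0], [0, 0, 0, 0, 0, 0]],
])

```text
t: 20.0
eef_pos: [0.64, 0.1445, 0.5177]
eef_rot: [0.123, 0.992, -0.0, -0.0]
ft_force: [-1.0, 0.2, -1.6]
gripper_width: 0.0304
```

```bash
python3 o.py; python3 ht.py
```

```text
20.0 [0.63997712 0.14447837 0.5176857 ] 165.81459747033034 [-1.04832864  0.18799752 -1.63096268] [0.05361061 0.33932669 0.0432329 ] [1.19855458e-01 5.29501256e-01 9.22957567e-01 1.96504418e+00
 1.45416461e-04 3.67437322e-01]
20.0 [0.63997712 0.14447837 0.5176857 ] 165.81459747033034 [-1.04832864  0.18799752 -1.63096268] 0.030378809225973344
scene 2376 angle rad pct [1.84 1.85 1.86 1.87 1.9 ] top z 0.27902612918321124
side 539 angle rad pct [1.7  1.8  1.83 1.84 1.85] top z 0.2806488919138225
```

>>> step_arm([
  [[0.01, 0, 0, 0, 0, 0], [0.03, 0, 0, 0, 0, 0], [0.04, 0, 0, 0, 0, 0], [0.04, 0, 0, 0, 0, 0], [0.03, 0, 0, 0, 0, 0], [0.02, 0, 0, 0, 0, 0], [-0.0045, -0.0185, 0, 0, 0, 0], [-0.009, -0.037, 0, 0, 0, 0]],
])

```text
t: 20.77
eef_pos: [0.4731, 0.1314, 0.519]
eef_rot: [0.12, 0.993, 0.002, 0.002]
ft_force: [1.2, -1.4, -1.2]
gripper_width: 0.0307
```

>>> step_arm([
  [[-0.009, -0.037, 0, 0, 0, 0], [-0.009, -0.037, 0, 0, 0, 0], [-0.009, -0.037, 0, 0, 0, 0], [-0.009, -0.037, 0, 0, 0, 0], [-0.009, -0.037, 0, 0, 0, 0], [-0.009, -0.037, 0, 0, 0, 0], [-0.009, -0.037, 0, 0, 0, 0], [-0.009, -0.037, 0, 0, 0, 0]],
])

```text
t: 21.43
eef_pos: [0.4715, -0.1772, 0.5188]
eef_rot: [0.123, 0.992, -0.001, 0.002]
ft_force: [0.6, 0.3, -2.6]
gripper_width: 0.0304
```

>>> step_arm([
  [[-0.009, -0.037, 0, 0, 0, 0], [-0.009, -0.037, 0, 0, 0, 0], [-0.009, -0.037, 0, 0, 0, 0], [-0.0045, -0.0185, 0, 0, 0, 0], [0, 0, 0, 0, 0, 0], [0, 0, 0, 0, 0, 0]],
])

```text
t: 21.93
eef_pos: [0.4707, -0.3099, 0.5177]
eef_rot: [0.125, 0.992, 0.0, 0.0]
ft_force: [-0.2, 0.7, -1.8]
gripper_width: 0.0306
```

```bash
python3 o.py; python3 ht.py|tail -2
```

```text
21.9333 [ 0.47074571 -0.30988614  0.51772093] 165.67911317032411 [-0.18152604  0.67829023 -1.75358267] [ 0.06262705 -0.00723583 -0.01554833] [-7.01279392e-01  2.19714793e-01  5.19193461e-01  1.86964858e+00
  4.56111275e-04 -4.51332674e-01]
scene 2337 angle rad pct [1.85 1.86 1.86 1.87 1.9 ] top z 0.2781283995635558
side 525 angle rad pct [1.7  1.81 1.84 1.84 1.85] top z 0.280075895654692
```

>>> step_arm([
  [[0.0026, 0.001, 0.02, 0, 0, 0], [0, 0, 0.02, 0, 0, 0], [0, 0, 0.006, 0, 0, 0], [0, 0, 0, 0, 0, 0], [0, 0, 0, 0, 0, 0]],
])

```text
t: 22.45
eef_pos: [0.469, -0.3064, 0.4723]
eef_rot: [0.123, 0.992, -0.0, 0.0]
ft_force: [0.5, -0.6, -2.3]
gripper_width: 0.0304
```

```bash
cat > cmp.py <<'E'
from h import *
s,p,d=cap('wrist'); M=T(s); print(s['t'],M[:3,3],np.degrees(np.arctan2(M[1,0],M[0,0])),s['gripper_width'])
u,v=279,201; save(cv2.resize(p[v-75:v+75,u-100:u+100],None,fx=4,fy=4,interpolation=2),'tip2.png')
for n in('tip1','tip2'):
    o=cv2.imread(f'pics/{n}.png'); h=cv2.cvtColor(o,cv2.COLOR_BGR2HSV)
    seg=(h[...,1]<65).astype(np.uint8); seg[:200]=0; seg[420:]=0; seg[:,:270]=0; seg[:,530:]=0
    k,l,st,ce=cv2.connectedComponentsWithStats(seg); i=1+np.argmax(st[1:,4]); print(n,st[i],ce[i])
    y,x=np.where(l==i)
    for r in (285,300,320,345,365): print(r,x[y==r].min() if (y==r).any() else '',x[y==r].max() if (y==r).any() else '',end=' | ')
    print()
    g=cv2.cvtColor(o,cv2.COLOR_BGR2GRAY).astype(int)
    # hole ring: dark vs wood
    for r in (225,240,255): print('ring row',r,330+np.argsort(g[r,330:480])[:6])
    print('ring col 405',180+np.argsort(g[180:270,405])[:4])
E
python3 cmp.py
```

```text
22.45 [ 0.46895294 -0.30640064  0.47230951] 165.8829216064986 0.030429435211177316
tip1 [ 381  270   47  108 4013] [402.8863693  329.25218041]
285 381 406 | 300 383 418 | 320 383 427 | 345 384 426 | 365 383 427 | 
ring row 225 [370 371 369 368 372 367]
ring row 240 [363 362 361 364 365 360]
ring row 255 [366 367 368 365 364 369]
ring col 405 [205 206 207 204]
tip2 [ 378  261   48  111 4143] [400.63166787 322.53125754]
285 380 410 | 300 380 421 | 320 382 424 | 345 381 424 | 365 381 425 | 
ring row 225 [361 362 363 360 364 365]
ring row 240 [354 355 353 356 352 357]
ring row 255 [355 356 357 354 358 359]
ring col 405 [209 208 210 207]
```

```bash
python3 - <<'E'
from h import *
c=optics.get_calibration('wrist'); f=210/np.tan(np.radians(c['vfov']/2)); m=np.array(c['mount'])
def ray(x,y,z):
    u=179+(x+.5)/4-.5; v=126+(y+.5)/4-.5
    r=m[:3,:3]@[(u-c['cx'])/f,-(v-c['cy'])/f,-1]; o=m[:3,3]; k=(z-o[2])/r[2]; return np.round((o+k*r)[:2]*1e3,2)
print('hole1',ray(405,243,.352),'hole2',ray(397,246,.352),'end1',ray(384,272,.313),'end2',ray(381,263,.313),'shaft1',ray(405,365,.24),'shaft2',ray(403,365,.24))
E
```

```text
hole1 [-0.87  0.61] hole2 [-1.68 -1.5 ] end1 [ 1.89 -4.31] end2 [ 4.05 -4.99] shaft1 [4.8  0.56] shaft2 [4.8 0.2]
```

>>> step_arm([
  [[0, -0.001, 0.01, 0, 0, 0], [0, 0, 0.02, 0, 0, 0], [0, 0, 0.015, 0, 0, 0], [0, 0, 0.01, 0, 0, 0], [0, 0, 0, 0, 0, 0]],
])

```text
t: 22.92
eef_pos: [0.4686, -0.3082, 0.4152]
eef_rot: [0.123, 0.992, 0.001, -0.001]
ft_force: [-0.1, 0.5, -2.2]
gripper_width: 0.0303
```

>>> step_arm([
  [[0, 0, 0.015, 0, 0, 0], [0, 0, 0.02, 0, 0, 0], [0, 0, 0.02, 0, 0, 0], [0, 0, 0.015, 0, 0, 0], [0, 0, 0.005, 0, 0, 0], [0, 0, 0, 0, 0, 0], [0, 0, 0, 0, 0, 0]],
])

```text
t: 23.5
eef_pos: [0.469, -0.3087, 0.3432]
eef_rot: [0.124, 0.992, -0.0, 0.001]
ft_force: [-0.4, -0.8, -0.4]
gripper_width: 0.0305
```

>>> step_arm([
  [[0, 0, 0.004, 0, 0, 0], [0, 0, 0.003, 0, 0, 0], [0, 0, 0.001, 0, 0, 0], [0, 0, 0, 0, 0, 0], [0, 0, 0, 0, 0, 0]],
])

```text
t: 23.92
eef_pos: [0.4687, -0.3085, 0.3339]
eef_rot: [0.124, 0.992, -0.0, 0.0]
ft_force: [-0.4, 0.1, -1.1]
gripper_width: 0.0305
```

>>> step_arm([
  [[0, 0, 0.001, 0, 0, 0], [0, 0, 0.0005, 0, 0, 0], [0, 0, 0, 0, 0, 0]],
])

```text
t: 24.17
eef_pos: [0.4687, -0.3085, 0.3335]
eef_rot: [0.124, 0.992, -0.0, 0.001]
ft_force: [-1.9, 1.4, 3.3]
gripper_width: 0.0306
```

>>> step_arm([
  [[0, 0, 0, 0, 0, 0], [0, 0, 0, 0, 0, 0], [0, 0, 0, 0, 0, 0], [0, 0, 0, 0, 0, 0], [0, 0, 0, 0, 0, 0], [0, 0, 0, 0, 0, 0], [0, 0, 0, 0, 0, 0]],
], gripper=0.0854)

```text
t: 24.75
eef_pos: [0.4687, -0.3085, 0.3321]
eef_rot: [0.124, 0.992, 0.0, -0.0]
ft_force: [0.9, -0.7, 0.4]
gripper_width: 0.0855
```

>>> step_arm([
  [[0, 0, -0.01, 0, 0, 0], [0, 0, -0.025, 0, 0, 0], [0, 0, -0.025, 0, 0, 0], [0, 0, -0.03, 0, 0, 0], [0, 0, -0.03, 0, 0, 0], [0, 0, -0.01, 0, 0, 0], [0, 0, 0, 0, 0, 0], [0, 0, 0, 0, 0, 0]],
])

```text
t: 25.42
eef_pos: [0.4688, -0.3086, 0.4635]
eef_rot: [0.124, 0.992, -0.001, 0.001]
ft_force: [1.0, 0.6, -0.1]
gripper_width: 0.0849
```

```bash
python3 g.py; python3 ht.py; python3 - <<'E'
from h import *
for n in ['scene','side']:
    z=np.load(f'pics/{n}.npz'); s,p,d=cap(n); X=cloud(n,s,d); o=z['p']
    h=cv2.cvtColor(p,cv2.COLOR_RGB2HSV); m=((h[...,0]<6)|(h[...,0]>174))&(h[...,1]>150)&(X[...,2]>.125)&(X[...,2]<.21)&(X[...,0]>.44)&(X[...,0]<.51)&(X[...,1]<-.28)&(X[...,1]>-.36)
    print(n,m.sum(),X[m].mean(0))
    df=(np.abs(cv2.GaussianBlur(p,(5,5),0).astype(int)-cv2.GaussianBlur(o,(5,5),0)).max(2)>25).astype(np.uint8)
    k,l,st,ce=cv2.connectedComponentsWithStats(df)
    for i in range(1,k):
        if st[i,4]>25: print(st[i],np.round(np.median(X[l==i],0),2))
E
```

```text
25.4167 [ 0.46878652 -0.30857081  0.46346939] 165.80262640281387 [ 0.00199146 -0.00167962 -0.99999661] [-7.01628918e-01  1.67583458e-01  3.46892977e-01  1.74750065e+00
  2.53141132e-06 -4.53836666e-01]
1806 [ 0.46482059 -0.30717667  0.19976947] [ 0.45461598 -0.32339485  0.12245646] [ 0.48432619 -0.29324269  0.21700172]
top 1209 [ 0.46813863 -0.30821182  0.21385341]
[ 0.45461598 -0.32069617  0.12245646] [ 0.47048426 -0.29324269  0.19997583]
25.4667 [ 0.46868418 -0.30848773  0.46183655] 165.79938376494877 [0.4018801  0.18501663 0.18277734] 0.08552327696921835
scene 2342 angle rad pct [1.84 1.86 1.86 1.87 1.9 ] top z 0.27815090224422173
side 529 angle rad pct [1.7  1.81 1.84 1.84 1.85] top z 0.279932484060572
scene 254 [ 0.48143176 -0.30314824  0.16655261]
[ 108    0   50   43 1395] [ 0.49 -0.29  0.56]
[ 242    0   50  176 5466] [-0.57 -0.26  0.01]
[ 309    0   41   50 1762] [0.18 0.09 0.48]
[357   0  23  52 902] [-1.95  0.11  0.05]
[241  13  10  41 248] [-0.65 -0.37  0.23]
[126  45  31  13 283] [ 0.49 -0.29  0.48]
[ 121   59   58   70 2254] [ 0.48 -0.29  0.39]
[329  69  10   5  36] [0.
[... 236 characters left out ...]
0.1  -0.45  0.  ]
[196 144  17  48 498] [ 0.12 -0.32  0.  ]
[ 273  181  100   67 4337] [0.64 0.13 0.18]
[214 188  31  16 337] [ 0.33 -0.17  0.02]
[188 197  18   4  45] [ 0.35 -0.26  0.02]
side 211 [ 0.46841237 -0.32077625  0.16752772]
[ 63  10  20  15 194] [-0.35  1.32  0.16]
[   25    13   310   270 30791] [0.33 0.04 0.41]
[ 68  21  40  27 453] [-0.35  1.32  0.06]
[115  25  11   4  29] [0.16 0.11 0.66]
[59 48 12  4 29] [-0.39  1.23  0.05]
[272 107  23   6 115] [ 0.5  -0.33  0.72]
[271 149  13  22  67] [ 0.49 -0.35  0.63]
[ 50 198  14  26 223] [-0.07 -0.05  0.26]
[ 66 213  19  16 125] [-0.02 -0.08  0.26]
[ 76 232  22   8  95] [-0.01 -0.06  0.16]
[ 198  269   41  117 1827] [ 0.35 -0.24  0.02]
```

```bash
python3 - <<'E'
from h import *
import glob
def blobs(p,X,tag):
    h=cv2.cvtColor(p,cv2.COLOR_RGB2HSV)
    for c,m in (('green',(h[...,0]>50)&(h[...,0]<80)&(h[...,1]>120)),('pink',(h[...,0]>160)&(h[...,0]<178)&(h[...,1]>60)&(h[...,1]<170)&(h[...,2]>120))):
        k,l,st,ce=cv2.connectedComponentsWithStats(m.astype(np.uint8))
        for i in range(1,k):
            if st[i,4]>40: q=X[l==i]; print(tag,c,st[i],np.round(np.percentile(q,5,0),3),np.round(np.percentile(q,95,0),3))
for n in('scene','side'):
    z=np.load(f'pics/{n}.npz'); s=readout.observe(); blobs(z['p'],cloud(n,s,z['d']),n+' t0')
    s,p,d=cap(n); blobs(p,cloud(n,s,d),n+' now')
    o=cv2.imread(f'pics/{n}c.png'); 
E
```

```text
scene t0 green [163 141  13  32 285] [ 0.354 -0.339  0.109] [ 0.368 -0.316  0.195]
scene t0 green [  32  239   88   74 3346] [ 0.645 -0.477  0.003] [ 0.834 -0.357  0.059]
scene t0 pink [197 144  10   9  56] [ 0.356 -0.238  0.185] [ 0.379 -0.217  0.197]
scene now green [215 189  29  14 256] [ 0.317 -0.214  0.011] [ 0.341 -0.135  0.034]
scene now green [  32  239   88   74 3360] [ 0.645 -0.477  0.003] [ 0.835 -0.357  0.059]
side t0 green [213 300  17  33 418] [ 0.337 -0.346  0.108] [ 0.365 -0.323  0.197]
side t0 green [ 346  334   86   62 2734] [ 0.644 -0.479  0.001] [ 0.831 -0.36   0.06 ]
side t0 green [266 391  23  23 132] [ 0.449 -0.549  0.091] [ 0.487 -0.536  0.165]
side t0 pink [222 270  12  29 147] [ 0.352 -0.255  0.053] [ 0.376 -0.114  0.198]
side now green [206 279  18  35 363] [ 0.3   -0.219  0.012] [ 0.335 -0.136  0.036]
side now green [ 346  334   86   62 2730] [ 0.644 -0.479  0.001] [ 0.831 -0.36   0.06 ]
side now green [266 391  23  23 119] [ 0.448 -0.549  0.088] [ 0.488 -0.536  0.165]
side now pink [223 346  13  38 384] [ 0.345 -0.431  0.021] [ 0.37  -0.345  0.036]
```

```bash
python3 ht.py; python3 -c "
from workcell import robot
print(robot.sign_off())"
```

```text
25.7667 [ 0.46855625 -0.308383    0.46084728] 165.79960526078966 [-0.64019585  0.16217517 -0.1858662 ] 0.08530864832271894
scene 2356 angle rad pct [1.85 1.86 1.86 1.87 1.9 ] top z 0.277967321936955
side 532 angle rad pct [1.7  1.81 1.83 1.84 1.85] top z 0.2797138165207473
the job is handed in; nothing more can be done
None
```

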